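# Set the post gap of a tissue stretcher with its knurled wheel

## Task

Set the tissue stretcher for casting: roll its knurled wheel under a fingertip, stroke after stroke, until the gap between the two rows of posts has closed to the gauge mark, with the arrow on the moving carriage pointing straight at the arrow of the gauge rider. Turn it by the rim only, never gripped between the fingers; do not touch the carriage or its posts, and leave everything else on the surface where it stands. Then take the hand clear.

Things in the scene. Friction and masses are not known exactly. Their poses are not given: they have to be found in the camera images.
- stretcher: the tissue stretcher, fixed to the surface: black base plate, its x from -105 to 105 mm, y from -95 to 105 mm, top 18 mm up; two black end blocks 78 mm high at x = -95 and 95 mm, two steel guide rods along x between them. Origin: on the work surface. x: the way the carriage moves to close the gap; y: to the left of x; z: up.
- fixed_bar (a point): centre of the top of the fixed aluminium bar with four steel posts, towards which the carriage closes: 32 mm along x, 94 mm along y, 77 mm up, post tops 105 mm up; at x = 46, y = 25 mm on the stretcher
- crown (a point): top of the wheel's rim, 80 mm up, at x = -35, y = -65 mm on the stretcher; fixed to the stretcher, axes as its. Pinion and rack: rolling the crown towards the stretcher's +x moves the carriage to +x and closes the gap, 6 mm of travel per rad of wheel (30 mm of rim); rolling it back opens it. Steady drag of about 1 N at the rim; it stays where it is left
- wheel: the knurled thumbwheel of plain steel, upright between two black bearing cheeks near the stretcher's right (-y) side: radius 30 mm, 18 mm wide, 32 straight ribs 1.6 mm high round the rim. Origin: its centre on the axle, 50 mm up. Its y axis is the axle, along the stretcher's y; the others turn with it. It stands 13 mm above the cheeks (each 8 mm thick, tops 67 mm up)
- carriage: the aluminium crossbar with four steel posts that slides along the guide rods; 40 mm along x, 94 mm along y, 18 mm high, post tops 105 mm above the work surface. Origin: centre of its underside, 59 mm above the work surface, y = 25 mm on the stretcher. Axes as the stretcher's. Not to be touched.
- gauge: the gauge rider, a small aluminium block 16 x 13 x 6 mm with a small steel clamp screw on top, clamped on the black scale rail (along x at y = 92 mm on the stretcher, top 72 mm up) at the place chosen for this batch; it does not move. Origin: on the rail's top, on its centre line. Axes as the stretcher's.
- index (a point): tip of the small steel arrow on the carriage that points to +y along the scale rail's inner edge, 73 mm above the work surface
- gauge_mark (a point): tip of the small steel arrow on the gauge rider that points to -y, towards the carriage's arrow; the gap is set when the two tips stand opposite each other, at the same place along the stretcher's x (in y they are about 1 mm apart). Axes as the stretcher's.
- bottle_a: bystander: glass bottle with blue cap, 70 mm across, 145 mm high; origin under its centre
- bottle_b: bystander: glass bottle with blue cap, 56 mm across, 110 mm high; origin under its centre
- vial: bystander: glass vial with white cap, 25 mm across, 50 mm high, beside the stretcher on the wheel's side; origin under its centre
- tweezers: bystander: steel tweezers, 128 mm long along their own x, 6 mm high, lying before the stretcher; origin under their middle
- dish: bystander: clear culture dish with lid, 61 mm across, 15 mm high, to the left of the stretcher; origin under its centre
- post_plate: bystander: black plate 86 x 128 x 5 mm with fifteen short pins and four 40 mm steel legs upward, to the left; origin under its centre
- tip_box: bystander: pipette tip box, 125 x 85 x 62 mm; origin under its centre

How it is judged:
On the way, in this order (a step that is already met when the one before it is completed fails the run):
1. a fingertip is on the wheel's rim (contact force between the fingers and wheel above 0.3 N), for 0.05 s.
2. the carriage's arrow has come to the gauge mark within 1.5 mm (x of index in the frame of gauge_mark between -0.0015 and 0.0015 m), for 0.1 s.
At the end, for the whole second after the job is handed in: The tip of the carriage's arrow is within 1.5 mm of the gauge rider's arrow along the stretcher's x, wheel and carriage are still, and every bystander is within 15 mm of where it stood (all of step 2 and angular speed of wheel below 0.05 rad/s and linear speed of carriage below 0.002 m/s and distance of each of bottle_a, bottle_b, vial, tweezers, dish, post_plate, tip_box from where it was at the start of the episode below 0.015 m); the robot touches nothing.
It fails at once if the carriage or its posts are touched (over 0.5 N) (contact force between any of the arm, the fingers and carriage above 0.5 N).
It fails at once if the wheel is taken between the fingers (the point between the pads comes within 5 mm of the rim) (distance between the grasp point and wheel below 0.035 m and contact force between the fingers and wheel above 0.3 N).
It fails at once if a bystander is moved or lifted by more than 15 mm (distance of any of bottle_a, bottle_b, vial, tweezers, dish, post_plate, tip_box from where it was at the start of the episode above 0.015 m).
It also fails if it takes over 48 s, if anything falls off the work surface, if the arm or the gripper's body presses on something with over 40 N, if the wrist force passes 120 N, or if a joint passes its speed limit or range.

## Robot

A 6-joint arm with a two-finger parallel gripper is mounted at the origin on the work surface. World frame = base frame: x ahead of the robot, y to its left, z up, the work surface at z = 0. Lengths are in m, angles in rad, forces in N, time in s.
With the tool pointing down it reaches from about 0.35 to 0.85 m from the base axis. Payload 8.1 kg.
Tool frame: the origin (TCP) lies at the very end of the fingers, on their centre line; the grasp point (between the pads) lies 19 mm behind it; z points along the fingers, y is the line along which they close (so a half turn about z gives the same grasp; the last joint's range is limited). The gripper opens to 93 mm and grips with 3 to 60 N. Pads are 15 mm wide; open, the fingers measure 128 mm over their backs; the gripper's body (75 mm by 188 mm) begins 65 mm behind the grasp point.
Start: joints at [1.043, 0.13, 1.488, -0, 1.523, -0.085], TCP at [0.257, 0.542, 0.182] pointing down, gripper open.
Joint ranges: [-2.96, 2.96], [-0.89, 2.26], [0.02, 2.5], [-1.34, 4.48], [0, 2.73], [-2.66, 2.66]. Speed limits (rad/s): [2.39, 2.39, 2.79, 3.14, 3.14, 3.14].

## Interface

Orientations are given as a unit quaternion [w, x, y, z].
In Python, from rig import bot, capture, get_calibration, finish_job gives the robot as it stands.
- The arm moves only by the tool step_arm, never from a script. Its argument "plan" is a list of rows, each an object with "translation": the shift along the tool's x, y, z in mm, a list of three; "twist": the turn about the tool's z in rad; "gripper": the finger opening in mm, from 0 to 93. A call has 1 to 8 rows; each row is the pose to reach, as a shift and turn from the pose commanded when the call began, along the tool's axes at that moment; what a row does not reach only later rows make up. A row lasts 1/12 s, in which the tool goes at most 41.7 mm and 7.16 degrees, less where a joint would pass 70% of its speed; a pose out of reach is approached as far as the arm can. A call with a gripper value outside its range is refused whole. The fingers move at their own pace and stop on an object; "force" is the grip in N (left out, the last holds). Time passes only in rows, so rows that repeat a pose let the fingers close. It gives the time, the measured TCP pose, the force, the opening and the grip force at its end, in the units of the state.
- bot.get_state(): the state, without advancing time (a new reading comes with each control period).
- capture(name): name is "scene" or "top" or "wrist"; returns (picture, depth): 480x640x3 uint8, red, green, blue; 480x640 float32, m along the optical axis (not along the pixel's ray), 0 where there is no reading.
- get_calibration(name): a dict with "camera_matrix" (3x3 intrinsics, pixels), "cam_to_world" (4x4, takes a point from camera to world coordinates); the wrist camera has in their place "tool_from_camera" (4x4, takes a point from camera to tool coordinates, whose origin is the TCP and whose axes are the flange's). Camera axes: x right, y down, z forward; pixel columns grow to the right and rows downward; lengths in m; the calibration is good to about 2 mm. A picture is of the moment at which its call begins: read the wrist's pose just before it. get_calibration takes no time and is no camera call.
- finish_job(): hands the job in; it is judged then, once.
The state is a dict: "clock": time; "joint_positions": joint angles; "joint_velocities": joint speeds; "joint_efforts": joint torques, N m; "tcp_pos": TCP position; "eef_rot": TCP orientation; "ft_force": force on the tool from outside, world axes, zero at the start; "moment": the same for the moment, N m; "width": finger opening in m; "gripper_force": force on a finger pad.
Only numpy, scipy, OpenCV 4.12 (cv2) and the standard library are available. Lean on these libraries where they do the work, as an engineer would, in place of code of your own. Each camera call takes 0.05 s, during which the arm holds its last target. There are 200 camera calls.

## Working session

There is one attempt and no reset: what is moved stays moved. The work goes in short steps, Python scripts to look and compute and a tool call to move; the robot and the scene stay as the last step left them, time stands still between calls to the robot, and variables do not carry over. Pictures are saved under pics/ and viewed, at most 10 in all, crops included, and the job is handed in when it is done.

Besides the shell and the picture viewer there is one more tool, called after ">>>" as a command line: name --argument value ..., lists and objects as JSON in quotes. step_arm: Moves the arm, as the interface text tells. Its arguments: {"type":"object","properties":{"plan":{"type":"array"},"force":{"type":"number"}},"required":["plan"]}

```bash
mkdir -p pics
cat > h.py <<'E'
import numpy as np, cv2
from rig import bot, capture, get_calibration, finish_job
from scipy.spatial.transform import Rotation as R
def T_wrist():
    s=bot.get_state(); q=s["eef_rot"]; T=np.eye(4)
    T[:3,:3]=R.from_quat([q[1],q[2],q[3],q[0]]).as_matrix(); T[:3,3]=s["tcp_pos"]; return T
def look(name):
    T=T_wrist() if name=="wrist" else None
    im,d=capture(name); c=get_calibration(name)
    M=T@np.array(c["tool_from_camera"]) if name=="wrist" else np.array(c["cam_to_world"])
    K=np.array(c["camera_matrix"]); np.savez(f"{name}.npz",im=im,d=d,M=M,K=K); return im,d,M,K
def load(name):
    z=np.load(f"{name}.npz"); return z["im"],z["d"],z["M"],z["K"]
def onplane(u,v,z,M,K):
    r=M[:3,:3]@np.linalg.solve(K,np.array([u,v,1.])); return M[:3,3]+r*(z-M[2,3])/r[2]
def proj(p,M,K):
    c=np.linalg.inv(M)@np.append(p,1); q=K@c[:3]; return q[:2]/q[2]
def cloud(d,M,K):
    v,u=np.indices(d.shape); P=np.stack([(u-K[0,2])/K[0,0]*d,(v-K[1,2])/K[1,1]*d,d],-1)
    return P@M[:3,:3].T+M[:3,3]
E
python3 - <<'E'
from h import *
for n in("top","scene"):
    im,d,M,K=look(n); cv2.imwrite(f"pics/{n}0.png",im[...,::-1]); print(n,M.round(3).tolist(),K.tolist())
print(bot.get_state())
E
```

```text
top [[-0.021, -0.977, 0.214, 0.283], [-1.0, 0.022, 0.004, 0.017], [-0.008, -0.214, -0.977, 1.237], [0.0, 0.0, 0.0, 1.0]] [[504.96960032283107, 0.0, 315.0261878106681], [0.0, 504.96960032283107, 227.714400976588], [0.0, 0.0, 1.0]]
scene [[-0.799, 0.335, -0.5, 1.094], [0.601, 0.447, -0.662, 0.756], [0.002, -0.83, -0.558, 0.721], [0.0, 0.0, 0.0, 1.0]] [[548.4027793422987, 0.0, 315.85931263278405], [0.0, 548.4027793422987, 237.56589352700757], [0.0, 0.0, 1.0]]
{'clock': 0.1, 'joint_positions': array([ 1.04260704e+00,  1.31128038e-01,  1.48915034e+00, -1.40501442e-05,
        1.52302002e+00, -8.53844797e-02]), 'joint_velocities': array([-0.00079154, -0.00258619, -0.00324084,  0.00171436,  0.00115847,
       -0.00076237]), 'joint_efforts': array([ 6.14095115e-04, -5.61341715e+01, -4.93095660e+01,  7.69613707e-02,
        2.90862832e-02, -1.70796744e-05]), 'tcp_pos': array([0.25676887, 0.54164087, 0.18117809]), 'eef_rot': array([-2.50874944e-04,  2.19597596e-01,  9.75590164e-01, -8.15166981e-04]), 'ft_force': array([-0.84568328,  0.18678338, -0.2351038 ]), 'moment': array([ 0.04087708,  0.01716556, -0.03406109]), 'gripper_force': 0.0, 'width': 0.09307710161678306}
```

View pics/top0.png

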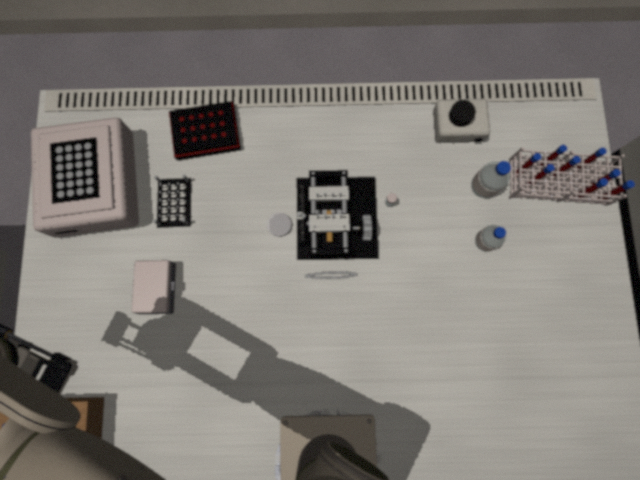

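View pics/scene0.png

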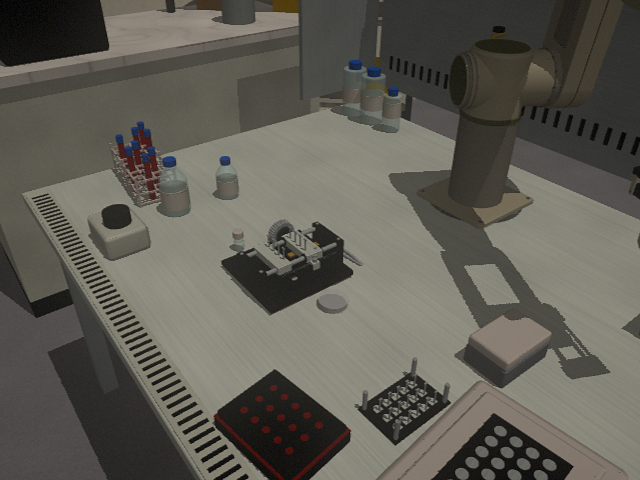

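The top view shows the stretcher's black plate at about u 297–377, v 170–258, with the wheel at (367,228) on its right. The carriage bar is at v≈222, the fixed bar at v≈193 and the rider at about (303,215). The stretcher's x is therefore close to world x. The scene view agrees with this.

Run:
```python
from h import *
im,d,M,K=load("top")
g=im.max(-1); m=np.zeros_like(g); m[160:270,285:390]=(g[160:270,285:390]<50)*255
m=cv2.morphologyEx(m,cv2.MORPH_CLOSE,np.ones((9,9)))
c=max(cv2.findContours(m,0,1)[0],key=cv2.contourArea)
q=np.array([onplane(u,v,.018,M,K)[:2] for u,v in c[:,0]],np.float32)
r=cv2.minAreaRect(q); print(r)
P=cloud(d,M,K)[160:270,285:390].reshape(-1,3)
s=(P[:,2]>.013)&(P[:,2]<.023); print(s.sum(),P[s].min(0),P[s].max(0), cv2.minAreaRect(P[s][:,:2].astype(np.float32)))
for u,v,z in((367,228,.08),(329,193,.1),(329,222,.077),(303,215,.075)):print(onplane(u,v,z,M,K))
t=T_wrist(); print(t); print(get_calibration("wrist"))
```

```text
((0.5847822427749634, -0.03421490639448166), (0.1937197595834732, 0.2228349894285202), 89.23102569580078)
3407 [ 0.47142521 -0.16452224  0.01300409] [0.68331813 0.0955485  0.02295827] ((0.5775948762893677, -0.03447979688644409), (0.25968265533447266, 0.21129940450191498), 89.6360855102539)
[ 0.53337863 -0.1009554   0.08      ]
[ 0.6148111  -0.01368363  0.1       ]
[ 0.55050071 -0.01240803  0.077     ]
[0.56936473 0.04866416 0.075     ]
[[-9.03553666e-01  4.28474100e-01 -8.47519675e-04  2.56768869e-01]
 [ 4.28474918e-01  9.03552463e-01 -1.48035471e-03  5.41640865e-01]
 [ 1.31484838e-04 -1.70072085e-03 -9.99998545e-01  1.81178095e-01]
 [ 0.00000000e+00  0.00000000e+00  0.00000000e+00  1.00000000e+00]]
{'camera_matrix': array([[415.12570187,   0.        , 324.04487418],
       [  0.        , 415.12570187, 241.15698929],
       [  0.        ,   0.        ,   1.        ]]), 'tool_from_camera': array([[ 4.96159213e-05, -9.64192234e-01, -2.65204322e-01,
         7.36906453e-02],
       [ 9.99999958e-01,  1.23917698e-04, -2.63436744e-04,
        -6.95404396e-04],
       [ 2.86867172e-04, -2.65204298e-01,  9.64192200e-01,
        -2.02033273e-01],
       [ 0.00000000e+00,  0.00000000e+00,  0.00000000e+00,
         1.00000000e+00]])}
```

>>> step_arm --plan '[{"translation": [-40,-35,0],"twist": -0.11,"gripper": 0},{"translation": [-70,-62,0],"twist": -0.22,"gripper": 0},{"translation": [-100,-89,0],"twist": -0.33,"gripper": 0},{"translation": [-130,-116,0],"twist": -0.443,"gripper": 0},{"translation": [-160,-142,0],"twist": -0.443,"gripper": 0},{"translation": [-190,-169,0],"twist": -0.443,"gripper": 0},{"translation": [-220,-196,0],"twist": -0.443,"gripper": 0},{"translation": [-250,-222,0],"twist": -0.443,"gripper": 0}]'

```text
clock: 0.77
tcp_pos: [0.387, 0.2342, 0.1818]
eef_rot: [-0.0, -0.0, 1.0, -0.0]
ft_force: [0.9, 0.2, 0.1]
width: 0.044
gripper_force: 0.0
```

Run:
```python
from h import *
T=T_wrist();print(T.round(4)); print(np.linalg.inv(T)@[.53,-.104,.18,1])
```

```text
[[-1.000e+00 -7.000e-04 -2.000e-04  3.870e-01]
 [-7.000e-04  1.000e+00 -1.000e-04  2.342e-01]
 [ 2.000e-04 -1.000e-04 -1.000e+00  1.818e-01]
 [ 0.000e+00  0.000e+00  0.000e+00  1.000e+00]]
[-0.14273634 -0.33834558  0.00184164  1.        ]
```

Now tool x = −world x, tool y = world y and tool z = −world z.

>>> step_arm --plan '[{"translation": [-16,-38,0],"twist": 0,"gripper": 0},{"translation": [-32,-76,0],"twist": 0,"gripper": 0},{"translation": [-48,-114,0],"twist": 0,"gripper": 0},{"translation": [-64,-152,0],"twist": 0,"gripper": 0},{"translation": [-80,-190,0],"twist": 0,"gripper": 0},{"translation": [-96,-228,0],"twist": 0,"gripper": 0},{"translation": [-112,-266,0],"twist": 0,"gripper": 0},{"translation": [-128,-304,0],"twist": 0,"gripper": 0}]'

```text
clock: 1.43
tcp_pos: [0.5153, -0.0699, 0.1818]
eef_rot: [-0.0, 0.0, 1.0, 0.0]
ft_force: [0.6, 1.2, 0.8]
width: 0.0003
gripper_force: 0.0
```

>>> step_arm --plan '[{"translation": [-11,-26,0],"twist": 0,"gripper": 0},{"translation": [-11,-26,10],"twist": 0,"gripper": 0},{"translation": [-11,-26,20],"twist": 0,"gripper": 0},{"translation": [-11,-26,20],"twist": 0,"gripper": 0}]'

```text
clock: 1.77
tcp_pos: [0.5241, -0.0929, 0.1588]
eef_rot: [-0.002, 0.0, 1.0, 0.001]
ft_force: [-0.0, 0.3, -1.2]
width: 0.0004
gripper_force: 0.0
```

Run:
```python
from h import *
im,d,M,K=look("wrist"); print(T_wrist()[:3,3]); cv2.imwrite("pics/w1.png",im[...,::-1])
for p in((.54,-.104,.08),(.575,.053,.075)): print(proj(np.array(p),M,K))
```

```text
[ 0.52438062 -0.09243197  0.15986481]
[309.03598474 258.91002027]
[520.78120032 301.61920904]
```

View pics/w1.png

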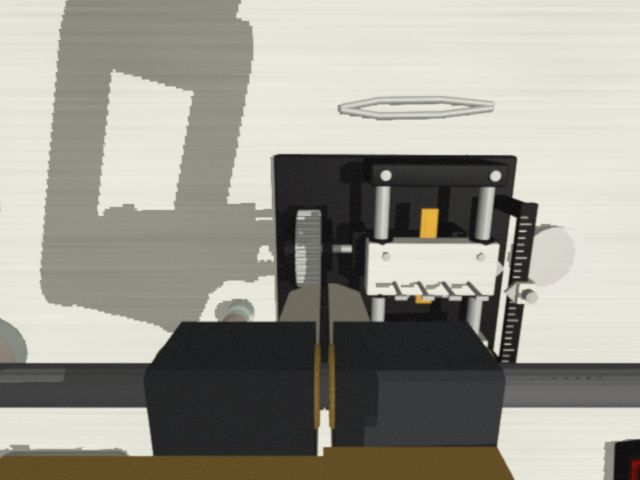

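The wrist view shows the wheel at u 295–322, v 210–288, with its axle stub at (343,248). The carriage arrow tip is near (502,268) and the rider arrow tip near (507,293).

Run:
```python
from h import *
im,d,M,K=load("wrist")
for n,u,v,z in(("axle",343,248,.05),("wheelL",295,248,.08),("wheelR",322,248,.08),("idx",502,268,.073),("mark",507,293,.073),("fixR",386,176,.078),("plateTL",275,156,.018),("plateTR",516,156,.018),("endL",372,165,.078)): print(n,onplane(u,v,z,M,K).round(4))
P=cloud(d,M,K)[200:300,290:330].reshape(-1,3); s=(P[:,2]>.07)&(P[:,2]<.09)&(abs(P[:,1]+.1)<.02); print(s.sum(),P[s].min(0),P[s].max(0),P[s&(P[:,2]>np.percentile(P[s][:,2],80))].mean(0))
c=im[240:320,470:550]; cv2.imwrite("pics/c1.png",cv2.resize(c,None,fx=7,fy=7,interpolation=2)[...,::-1])
```

```text
axle [ 0.5406 -0.0785  0.05  ]
wheelL [ 0.5319 -0.1138  0.08  ]
wheelR [ 0.532  -0.0948  0.08  ]
idx [0.5493 0.037  0.073 ]
mark [0.5689 0.0429 0.073 ]
fixR [ 0.4818 -0.0513  0.078 ]
plateTL [ 0.4721 -0.133   0.018 ]
plateTR [0.4722 0.0626 0.018 ]
endL [ 0.4744 -0.061   0.078 ]
1378 [ 0.51900352 -0.11405505  0.07001832] [ 0.56177684 -0.09621249  0.08109935] [ 0.54050951 -0.10508336  0.07902246]
```

View pics/c1.png

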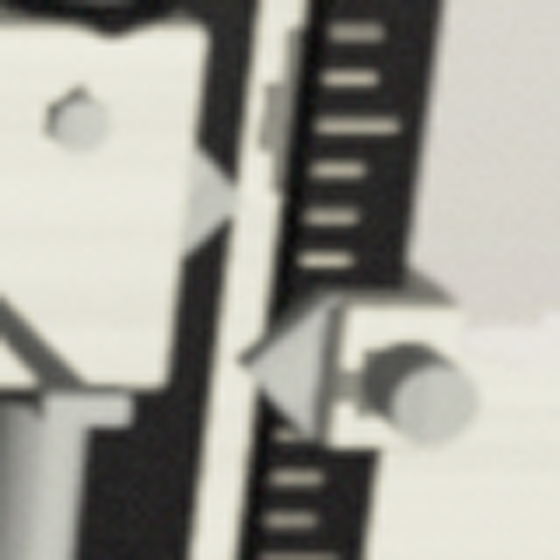

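>>> step_arm --plan '[{"translation": [-3,-12,0],"twist": 0,"gripper": 0},{"translation": [-3,-12,30],"twist": 0,"gripper": 0},{"translation": [-3,-12,55],"twist": 0,"gripper": 0},{"translation": [-3,-12,70],"twist": 0,"gripper": 0},{"translation": [-3,-12,70],"twist": 0,"gripper": 0},{"translation": [-3,-12,70],"twist": 0,"gripper": 0}]'

```text
clock: 2.32
tcp_pos: [0.5287, -0.1054, 0.0921]
eef_rot: [-0.001, -0.001, 1.0, 0.0]
ft_force: [0.4, -0.4, -0.6]
width: 0.0007
gripper_force: 0.0
```

>>> step_arm --plan '[{"translation": [2,1,8],"twist": 0,"gripper": 0},{"translation": [2,1,11],"twist": 0,"gripper": 0},{"translation": [2,1,11],"twist": 0,"gripper": 0},{"translation": [2,1,12],"twist": 0,"gripper": 0},{"translation": [2,1,12],"twist": 0,"gripper": 0}]'

```text
clock: 2.73
tcp_pos: [0.5275, -0.1049, 0.0806]
eef_rot: [0.0, -0.0, 1.0, -0.0]
ft_force: [0.4, 0.4, 0.9]
width: 0.0006
gripper_force: 0.0
```

>>> step_arm --plan '[{"translation": [0,0,0.5],"twist": 0,"gripper": 0},{"translation": [0,0,1],"twist": 0,"gripper": 0},{"translation": [0,0,1],"twist": 0,"gripper": 0}]'

```text
clock: 2.98
tcp_pos: [0.5272, -0.1048, 0.0792]
eef_rot: [0.0, -0.0, 1.0, -0.0]
ft_force: [0.4, 0.1, -1.0]
width: 0.0004
gripper_force: 0.0
```

>>> step_arm --plan '[{"translation": [-2,0,0],"twist": 0,"gripper": 0},{"translation": [-4,0,0],"twist": 0,"gripper": 0},{"translation": [-6,0,0],"twist": 0,"gripper": 0},{"translation": [-8,0,0],"twist": 0,"gripper": 0}]'

```text
clock: 3.32
tcp_pos: [0.5354, -0.1048, 0.0792]
eef_rot: [0.0, -0.0, 1.0, -0.0]
ft_force: [0.3, 0.6, 0.0]
width: 0.001
gripper_force: 0.0
```

>>> step_arm --plan '[{"translation": [0,0,0.5],"twist": 0,"gripper": 0},{"translation": [0,0,1],"twist": 0,"gripper": 0},{"translation": [0,0,1],"twist": 0,"gripper": 0}]'

```text
clock: 3.57
tcp_pos: [0.535, -0.1047, 0.0779]
eef_rot: [-0.0, -0.0, 1.0, 0.0]
ft_force: [-0.4, 0.4, -0.9]
width: 0.0004
gripper_force: 0.0
```

>>> step_arm --plan '[{"translation": [-2,0,0.3],"twist": 0,"gripper": 0},{"translation": [-4,0,0.5],"twist": 0,"gripper": 0},{"translation": [-5,0,0.5],"twist": 0,"gripper": 0}]'

```text
clock: 3.82
tcp_pos: [0.5404, -0.1048, 0.0776]
eef_rot: [0.0, -0.0, 1.0, -0.0]
ft_force: [0.4, 0.3, -0.8]
width: 0.0004
gripper_force: 0.0
```

>>> step_arm --plan '[{"translation": [0,0,0.5],"twist": 0,"gripper": 0},{"translation": [0,0,1],"twist": 0,"gripper": 0},{"translation": [0,0,1],"twist": 0,"gripper": 0}]'

```text
clock: 4.07
tcp_pos: [0.54, -0.1048, 0.0765]
eef_rot: [-0.0, -0.0, 1.0, 0.0]
ft_force: [-0.4, -0.2, -0.1]
width: 0.0003
gripper_force: 0.0
```

Run:
```python
from h import *
print(bot.get_state()["ft_force"])
im,d,M,K=look("wrist"); cv2.imwrite("pics/w2.png",cv2.resize(im[180:380,220:540],None,fx=2.4,fy=2.4,interpolation=2)[...,::-1])
```

```text
[-0.36032528 -0.20775208 -0.09893495]
```

View pics/w2.png

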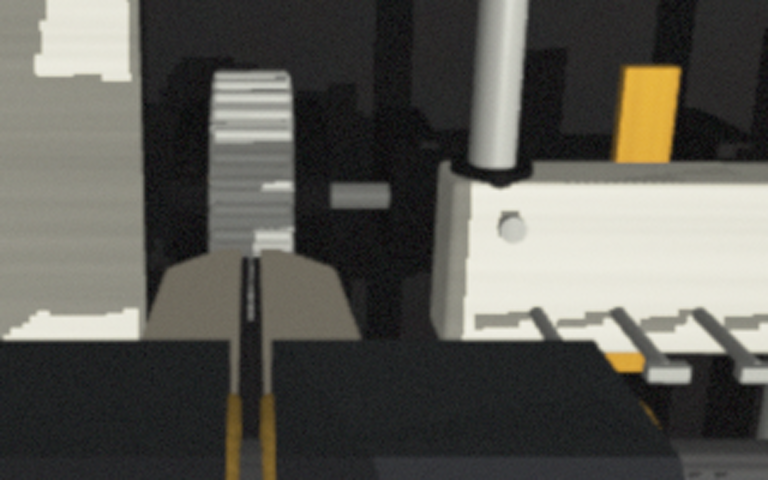

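The crop shows both fingertips ending at about (324,284) full-frame, with the wheel's lit near half just above them and no visible contact.

Run:
```python
from h import *
im,d,M,K=load("wrist"); P=cloud(d,M,K)
print(proj(np.array([.54,-.1048,.0765]),M,K),T_wrist()[:3,3])
for u in(312,335):
  for v in range(208,322,6): print(u,v,P[v,u].round(4),im[v,u])
```

```text
[325.15460021 275.49388169] [ 0.54000924 -0.10476202  0.07649014]
312 208 [ 0.5159 -0.1131  0.0175] [45 44 42]
312 214 [ 0.5121 -0.112   0.0551] [177 178 170]
312 220 [ 0.514  -0.1118  0.0614] [204 204 196]
312 226 [ 0.5161 -0.1117  0.0665] [186 189 180]
312 232 [ 0.5194 -0.1117  0.0665] [147 149 142]
312 238 [ 0.5216 -0.1116  0.0704] [171 171 164]
312 244 [ 0.5238 -0.1115  0.0742] [115 115 109]
312 250 [ 0.5269 -0.1116  0.0742] [116 116 111]
312 256 [ 0.5292 -0.1115  0.0772] [123 124 120]
312 262 [ 0.5326 -0.1115  0.0768] [125 127 120]
312 268 [ 0.5354 -0.1115  0.0781] [117 119 114]
312 274 [ 0.5389 -0.1116  0.0774] [108 111 105]
312 280 [ 0.5415 -0.1115  0.0792] [108 108 105]
312 286 [ 0.5302 -0.1104  0.1161] [112 108  96]
312 292 [ 0.5304 -0.1102  0.1222] [113 106  95]
312 298 [ 0.5304 -0.1101  0.1282] [111 106  95]
312 304 [ 0.5303 -0.1099  0.1342] [109 107  93]
312 310 [ 0.5307 -0.1098  0.1386] [112 107  95]
312 316 [ 0.5309 -0.1097  0.1432] [111 106  93]
335 208 [ 0.5156 -0.0984  0.0191] [52 51 50]
335 214 [ 0.5119 -0.0994  0.056 ] [174 176 168]
335 220 [ 0.5139 -0.0995  0.0621] [202 203 194]
335 226 [ 0.5161 -0.0996  0.0665] [182 181 175]
335 232 [ 0.519  -0.0996  0.0678] [151 151 145]
335 238 [ 0.5213 -0.0997  0.0714] [161 162 155]
335 244 [ 0.5237 -0.0998  0.0742] [115 115 110]
335 250 [ 0.5271 -0.0997  0.0738] [112 112 107]
335 256 [ 0.5292 -0.0998  0.0773] [201 201 194]
335 262 [ 0.5327 -0.0998  0.0763] [125 125 121]
335 268 [ 0.5353 -0.0998  0.0782] [119 121 115]
335 274 [ 0.5388 -0.0997  0.0775] [117 118 114]
335 280 [ 0.5413 -0.0998  0.0795] [179 180 173]
335 286 [ 0.5306 -0.1008  0.115 ] [110 106  93]
335 292 [ 0.5304 -0.1009  0.122 ] [111 106  94]
335 298 [ 0.5303 -0.1011  0.1285] [110 107  94]
335 304 [ 0.5307 -0.1012  0.1333] [110 105  94]
335 310 [ 0.5303 -0.1014  0.1394] [111 107  93]
335 316 [ 0.5301 -0.1015  0.1449] [111 105  93]
```

The wrist depth puts the visible finger ends about 35 mm above the reported TCP, so I'll check the finger shape against the opening before pressing further.

>>> step_arm --plan '[{"translation": [0,0,-20],"twist": 0,"gripper": 0},{"translation": [0,0,-50],"twist": 0,"gripper": 0},{"translation": [0,0,-50],"twist": 0,"gripper": 0},{"translation": [0,0,-50],"twist": 0,"gripper": 0}]'

```text
clock: 4.45
tcp_pos: [0.5419, -0.1053, 0.1291]
eef_rot: [0.002, -0.0, 1.0, -0.001]
ft_force: [0.5, 0.1, -0.3]
width: 0.0005
gripper_force: 0.0
```

Run:
```python
from h import *
print(T_wrist()[:3,3])
im,d,M,K=look("scene"); t=T_wrist()[:3,3]; p=proj(t,M,K); print(p, proj(t+[0,0,.035],M,K), proj(np.array([.5405,-.1045,.08]),M,K))
u,v=p.astype(int); c=im[v-80:v+50,u-80:u+80].copy(); c=cv2.resize(c,None,fx=4,fy=4,interpolation=2); cv2.circle(c,(320,320),4,(255,0,0),1); cv2.imwrite("pics/s2.png",c[...,::-1])
```

```text
[ 0.54191572 -0.10533297  0.12914203]
[280.24841587 201.69998992] [279.67370841 187.35608315] [281.20197667 220.43847307]
```

View pics/s2.png

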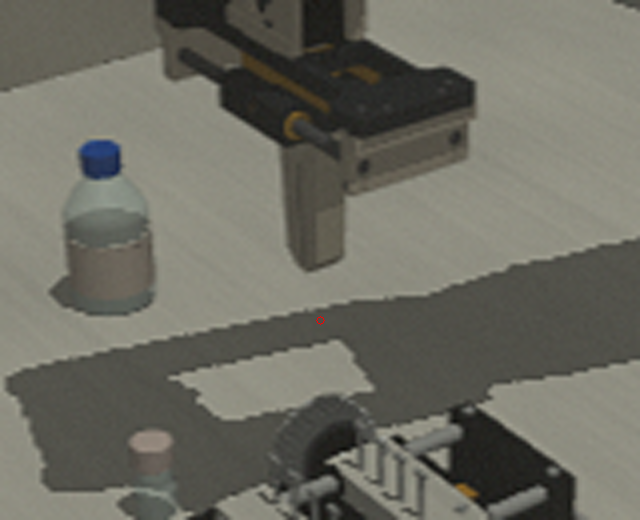

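The scene crop shows the fingers ending at (315,268), about 13 px (roughly 32 mm) above the projected TCP at (320,320). With the fingers closed, the grasp point could come too near the wheel before they touch. I'll use one finger of the open hand instead, which keeps the grasp point off to the side. First I'll shift over and measure the fingertip.

>>> step_arm --plan '[{"translation": [0,-30,-10],"twist": 0,"gripper": 0},{"translation": [0,-55,-10],"twist": 0,"gripper": 93},{"translation": [0,-55,-10],"twist": 0,"gripper": 93},{"translation": [0,-55,-10],"twist": 0,"gripper": 93},{"translation": [0,-55,-10],"twist": 0,"gripper": 93},{"translation": [0,-55,-10],"twist": 0,"gripper": 93},{"translation": [0,-55,-10],"twist": 0,"gripper": 93},{"translation": [0,-55,-10],"twist": 0,"gripper": 93}]'

```text
clock: 5.17
tcp_pos: [0.54, -0.159, 0.1363]
eef_rot: [-0.0, -0.001, 1.0, 0.0]
ft_force: [-0.8, -0.3, 0.3]
width: 0.0426
gripper_force: 0.0
```

Run:
```python
from h import *
t=T_wrist()[:3,3]; s=bot.get_state(); print(t,s["width"])
im,d,M,K=look("wrist"); cv2.imwrite("pics/w3.png",im[...,::-1]); P=cloud(d,M,K)-t
m=(P[...,2]>.0-.02)&(P[...,2]<.2)&(d>0)&(d<.3)
for v in range(200,480,10):
  r=np.where(m[v])[0]
  if len(r): print(v,r.min(),r.max(),*[(u,P[v,u].round(3).tolist()) for u in r[[0,len(r)//4,-len(r)//4,-1]]])
```

```text
[ 0.54003604 -0.15898338  0.13632879] 0.04255369719784244
290 244 405 (np.int64(244), [-0.009, -0.033, 0.043]) (np.int64(259), [-0.009, -0.027, 0.043]) (np.int64(390), [-0.009, 0.027, 0.042]) (np.int64(405), [-0.009, 0.033, 0.043])
300 233 416 (np.int64(233), [-0.009, -0.036, 0.052]) (np.int64(254), [-0.01, -0.028, 0.054]) (np.int64(395), [-0.01, 0.027, 0.054]) (np.int64(416), [-0.009, 0.035, 0.052])
310 226 423 (np.int64(226), [-0.009, -0.037, 0.061]) (np.int64(251), [-0.009, -0.028, 0.061]) (np.int64(399), [-0.009, 0.027, 0.062]) (np.int64(423), [-0.009, 0.036, 0.062])
320 220 429 (np.int64(220), [-0.009, -0.037, 0.07]) (np.int64(248), [-0.009, -0.027, 0.07]) (np.int64(402), [-0.009, 0.026, 0.07]) (np.int64(429), [-0.009, 0.036, 0.07])
330 67 582 (np.int64(67), [-0.036, -0.051, 0.128]) (np.int64(170), [-0.037, -0.03, 0.13]) (np.int64(480), [-0.036, 0.03, 0.129]) (np.int64(582), [-0.036, 0.049, 0.129])
340 54 595 (np.int64(54), [-0.036, -0.051, 0.133]) (np.int64(163), [-0.036, -0.031, 0.133]) (np.int64(488), [-0.036, 0.03, 0.133]) (np.int64(595), [-0.036, 0.049, 0.133])
350 42 607 (
[... 1504 characters left out ...]
 0.049, 0.144])
440 25 624 (np.int64(25), [-0.024, -0.05, 0.144]) (np.int64(133), [-0.023, -0.033, 0.143]) (np.int64(515), [-0.023, 0.031, 0.144]) (np.int64(624), [-0.024, 0.049, 0.145])
450 28 625 (np.int64(28), [-0.022, -0.05, 0.145]) (np.int64(134), [-0.021, -0.033, 0.144]) (np.int64(520), [-0.022, 0.032, 0.145]) (np.int64(625), [-0.022, 0.049, 0.145])
460 30 634 (np.int64(30), [-0.019, -0.051, 0.144]) (np.int64(181), [-0.022, -0.024, 0.147]) (np.int64(484), [-0.023, 0.025, 0.148]) (np.int64(634), [-0.022, 0.05, 0.146])
470 32 639 (np.int64(32), [-0.017, -0.051, 0.144]) (np.int64(183), [-0.022, -0.023, 0.149]) (np.int64(488), [-0.023, 0.025, 0.149]) (np.int64(639), [-0.022, 0.049, 0.149])
```

View pics/w3.png

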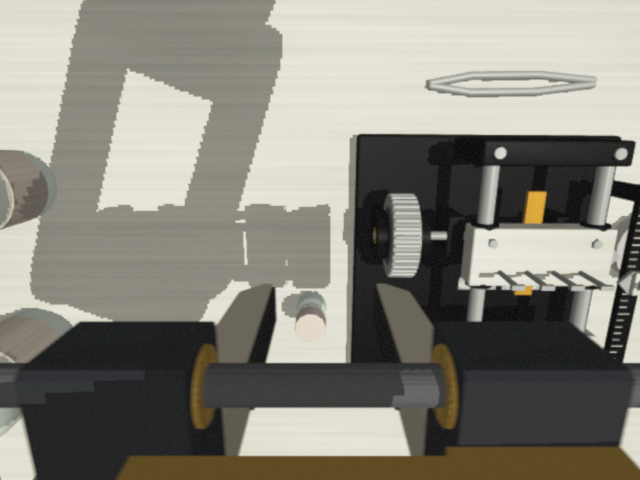

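The wrist view at half opening shows both fingertips ending at v≈285, about 36 mm above the TCP, with the wheel at (403,235). The same offset appears at each opening. I'll open fully, put the +y finger over the wheel and go down, watching the force.

>>> step_arm --plan '[{"translation": [12,3,0],"twist": 0,"gripper": 93},{"translation": [12,3,20],"twist": 0,"gripper": 93},{"translation": [12,3,45],"twist": 0,"gripper": 93},{"translation": [12,3,70],"twist": 0,"gripper": 93},{"translation": [12,3,84],"twist": 0,"gripper": 93},{"translation": [12,3,86],"twist": 0,"gripper": 93},{"translation": [12,3,86],"twist": 0,"gripper": 93},{"translation": [12,3,86],"twist": 0,"gripper": 93}]'

```text
clock: 5.88
tcp_pos: [0.5288, -0.1569, 0.0517]
eef_rot: [0.001, -0.0, 1.0, -0.0]
ft_force: [-1.0, -0.4, 1.1]
width: 0.0926
gripper_force: 0.0
```

>>> step_arm --plan '[{"translation": [0,0,1],"twist": 0,"gripper": 93},{"translation": [0,0,2],"twist": 0,"gripper": 93},{"translation": [0,0,2],"twist": 0,"gripper": 93}]'

```text
clock: 6.13
tcp_pos: [0.5289, -0.1571, 0.0496]
eef_rot: [0.001, -0.0, 1.0, -0.0]
ft_force: [-0.2, -0.1, 0.5]
width: 0.0929
gripper_force: 0.0
```

>>> step_arm --plan '[{"translation": [0,0,0.5],"twist": 0,"gripper": 93},{"translation": [0,0,1],"twist": 0,"gripper": 93},{"translation": [0,0,1],"twist": 0,"gripper": 93}]'

```text
clock: 6.38
tcp_pos: [0.5282, -0.1568, 0.0477]
eef_rot: [0.0, -0.0, 1.0, -0.0]
ft_force: [0.3, -0.0, 0.8]
width: 0.0931
gripper_force: 0.0
```

>>> step_arm --plan '[{"translation": [0,0,0.5],"twist": 0,"gripper": 93},{"translation": [0,0,1],"twist": 0,"gripper": 93},{"translation": [0,0,1],"twist": 0,"gripper": 93}]'

```text
clock: 6.63
tcp_pos: [0.528, -0.1568, 0.0465]
eef_rot: [-0.0, -0.0, 1.0, 0.0]
ft_force: [-0.1, -0.9, 0.2]
width: 0.0927
gripper_force: 0.0
```

>>> step_arm --plan '[{"translation": [0,0,0.5],"twist": 0,"gripper": 93},{"translation": [0,0,1],"twist": 0,"gripper": 93},{"translation": [0,0,1],"twist": 0,"gripper": 93}]'

```text
clock: 6.88
tcp_pos: [0.5281, -0.1567, 0.0455]
eef_rot: [-0.0, -0.0, 1.0, 0.0]
ft_force: [-0.0, -0.1, -0.3]
width: 0.0926
gripper_force: 0.0
```

>>> step_arm --plan '[{"translation": [0,0,0.5],"twist": 0,"gripper": 93},{"translation": [0,0,1],"twist": 0,"gripper": 93},{"translation": [0,0,1],"twist": 0,"gripper": 93}]'

```text
clock: 7.13
tcp_pos: [0.528, -0.1568, 0.0445]
eef_rot: [-0.0, -0.0, 1.0, 0.0]
ft_force: [0.1, -0.2, -0.6]
width: 0.093
gripper_force: 0.0
```

>>> step_arm --plan '[{"translation": [-2,0,0],"twist": 0,"gripper": 93},{"translation": [-4,0,0],"twist": 0,"gripper": 93},{"translation": [-6,0,0],"twist": 0,"gripper": 93},{"translation": [-8,0,0],"twist": 0,"gripper": 93},{"translation": [-10,0,0],"twist": 0,"gripper": 93}]'

```text
clock: 7.55
tcp_pos: [0.5385, -0.1568, 0.0447]
eef_rot: [0.0, -0.0, 1.0, -0.0]
ft_force: [0.2, -0.3, -0.1]
width: 0.093
gripper_force: 0.0
```

>>> step_arm --plan '[{"translation": [-1,0,0.7],"twist": 0,"gripper": 93},{"translation": [-2,0,1],"twist": 0,"gripper": 93},{"translation": [-3,0,1],"twist": 0,"gripper": 93}]'

```text
clock: 7.8
tcp_pos: [0.5411, -0.1568, 0.0436]
eef_rot: [-0.0, -0.0, 1.0, 0.0]
ft_force: [-0.7, -0.5, 1.2]
width: 0.0931
gripper_force: 0.7
```

>>> step_arm --plan '[{"translation": [-1,0,0.3],"twist": 0,"gripper": 93},{"translation": [-2,0,0.7],"twist": 0,"gripper": 93},{"translation": [-3,0,0.7],"twist": 0,"gripper": 93}]'

```text
clock: 8.05
tcp_pos: [0.5446, -0.1568, 0.0434]
eef_rot: [0.0, -0.0, 1.0, -0.0]
ft_force: [-1.4, 0.5, 3.5]
width: 0.0931
gripper_force: 2.0
```

```bash
cat >> h.py <<'E'
def gap(tag=None,name="wrist"):
    im,d,M,K=look(name); t=T_wrist()[:3,3]
    s=bot.get_state(); print("tcp",t.round(4),"F",s["ft_force"].round(2),"gf",s["gripper_force"],"t",s["clock"])
    # rectify plane z=.073 around arrows, 0.2 mm per px: cols=y .02...06, rows=x .53...60
    Y,X=np.meshgrid(np.arange(.02,.06,.0002),np.arange(.53,.60,.0002)); C=np.stack([X,Y,X*0+.073],-1)
    c=(C-M[:3,3])@M[:3,:3]; u=(c[...,0]/c[...,2]*K[0,0]+K[0,2]).astype(np.float32); v=(c[...,1]/c[...,2]*K[1,1]+K[1,2]).astype(np.float32)
    r=cv2.remap(im,u,v,cv2.INTER_CUBIC)
    if tag: cv2.imwrite(f"pics/{tag}.png",cv2.resize(r,None,fx=2,fy=2)[...,::-1])
    return r
E
python3 - <<'E'
from h import *
gap("g1")
E
```

```text
tcp [ 0.5447 -0.1569  0.0434] F [0.31 1.08 3.71] gf 2.09093697136268 t 8.1
```

View pics/g1.png

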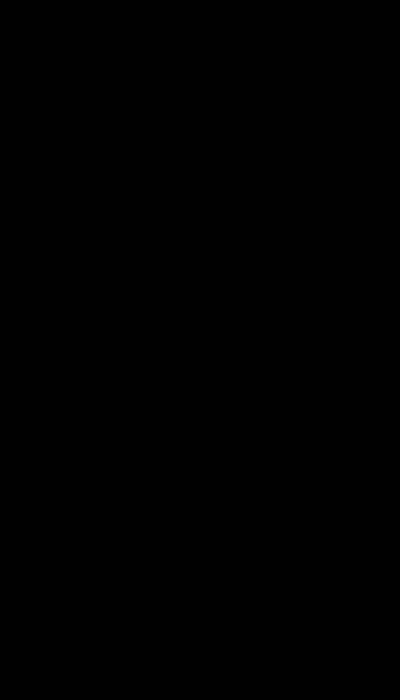

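The rectified crop is empty because the rider is out of view from this low pose. The finger is on the rim at about 3.7 N, so I'll continue the stroke.

>>> step_arm --plan '[{"translation": [-2,0,0.3],"twist": 0,"gripper": 93},{"translation": [-4,0,0.4],"twist": 0,"gripper": 93},{"translation": [-6,0,0.4],"twist": 0,"gripper": 93},{"translation": [-8,0,0.5],"twist": 0,"gripper": 93},{"translation": [-8,0,0.5],"twist": 0,"gripper": 93}]'

```text
clock: 8.52
tcp_pos: [0.5528, -0.1569, 0.0427]
eef_rot: [0.0, -0.0, 1.0, -0.0]
ft_force: [0.3, -0.2, 4.2]
width: 0.0929
gripper_force: 2.1
```

>>> step_arm --plan '[{"translation": [0,0,-20],"twist": 0,"gripper": 93},{"translation": [0,0,-50],"twist": 0,"gripper": 93},{"translation": [0,20,-90],"twist": 0,"gripper": 93},{"translation": [0,50,-117],"twist": 0,"gripper": 93},{"translation": [0,50,-117],"twist": 0,"gripper": 93},{"translation": [0,50,-117],"twist": 0,"gripper": 93},{"translation": [0,50,-117],"twist": 0,"gripper": 93}]'

```text
clock: 9.1
tcp_pos: [0.5517, -0.1068, 0.1584]
eef_rot: [-0.0, -0.001, 1.0, -0.0]
ft_force: [-0.9, -0.4, -0.2]
width: 0.0932
gripper_force: 0.0
```

Run:
```python
from h import *
gap("g2")
_,_,M,K=load("wrist"); print(proj(np.array([.5675,.04,.073]),M,K))
```

```text
tcp [ 0.5511 -0.107   0.1575] F [ 0.43  0.1  -0.27] gf 0.0 t 9.15
[527.2921084  255.72754637]
```

View pics/g2.png

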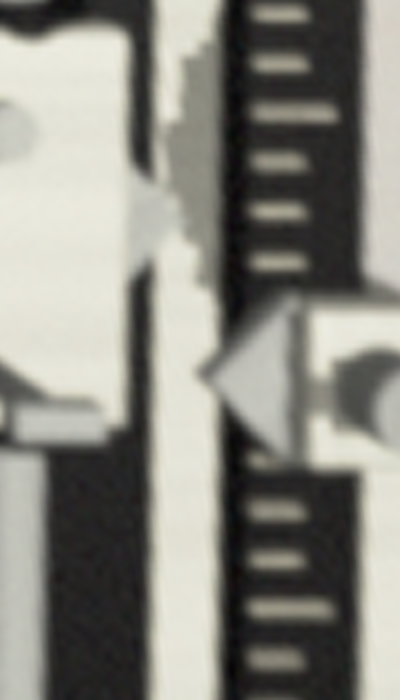

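The rectified crop at 0.1 mm/px shows the index tip at about (180,220) and the gauge tip at about (197,373), so 15.3 mm remain. The 14 mm of rolling moved the carriage 2.8 mm, so the rim isn't slipping. Two full strokes come next.

>>> step_arm --plan '[{"translation": [12,-30,0],"twist": 0,"gripper": 93},{"translation": [24,-50,20],"twist": 0,"gripper": 93},{"translation": [24,-50,55],"twist": 0,"gripper": 93},{"translation": [24,-50,90],"twist": 0,"gripper": 93},{"translation": [24,-50,110],"twist": 0,"gripper": 93},{"translation": [24,-50,110],"twist": 0,"gripper": 93},{"translation": [24,-50,115],"twist": 0,"gripper": 93},{"translation": [24,-50,117],"twist": 0,"gripper": 93}]'

```text
clock: 9.82
tcp_pos: [0.5278, -0.1571, 0.0423]
eef_rot: [-0.0, 0.0, 1.0, 0.0]
ft_force: [-3.6, 1.6, 9.6]
width: 0.0929
gripper_force: 5.0
```

>>> step_arm --plan '[{"translation": [-3,0,0],"twist": 0,"gripper": 93},{"translation": [-7,0,0],"twist": 0,"gripper": 93},{"translation": [-11,0,0],"twist": 0,"gripper": 93},{"translation": [-15,0,0],"twist": 0,"gripper": 93},{"translation": [-19,0,0],"twist": 0,"gripper": 93},{"translation": [-23,0,0],"twist": 0,"gripper": 93},{"translation": [-26,0,0],"twist": 0,"gripper": 93},{"translation": [-26,0,0],"twist": 0,"gripper": 93}]'

```text
clock: 10.48
tcp_pos: [0.5549, -0.1569, 0.0424]
eef_rot: [0.0, -0.0, 1.0, -0.0]
ft_force: [2.0, -0.9, 1.4]
width: 0.0931
gripper_force: 1.0
```

>>> step_arm --plan '[{"translation": [0,0,-8],"twist": 0,"gripper": 93},{"translation": [0,0,-10],"twist": 0,"gripper": 93},{"translation": [26,0,-10],"twist": 0,"gripper": 93},{"translation": [26,0,-10],"twist": 0,"gripper": 93},{"translation": [26,0,-10],"twist": 0,"gripper": 93},{"translation": [26,0,-4],"twist": 0,"gripper": 93},{"translation": [26,0,0],"twist": 0,"gripper": 93},{"translation": [26,0,0],"twist": 0,"gripper": 93}]'

```text
clock: 11.15
tcp_pos: [0.5287, -0.157, 0.0423]
eef_rot: [0.0, -0.0, 1.0, -0.0]
ft_force: [-1.9, -0.7, 3.5]
width: 0.0928
gripper_force: 2.4
```

>>> step_arm --plan '[{"translation": [-3,0,0],"twist": 0,"gripper": 93},{"translation": [-7,0,0],"twist": 0,"gripper": 93},{"translation": [-11,0,0],"twist": 0,"gripper": 93},{"translation": [-15,0,0],"twist": 0,"gripper": 93},{"translation": [-19,0,0],"twist": 0,"gripper": 93},{"translation": [-23,0,0],"twist": 0,"gripper": 93},{"translation": [-26,0,0],"twist": 0,"gripper": 93},{"translation": [-26,0,0],"twist": 0,"gripper": 93}]'

```text
clock: 11.82
tcp_pos: [0.5555, -0.157, 0.0427]
eef_rot: [0.001, -0.0, 1.0, -0.0]
ft_force: [1.0, -1.5, 2.5]
width: 0.0929
gripper_force: 1.9
```

>>> step_arm --plan '[{"translation": [0,0,-20],"twist": 0,"gripper": 93},{"translation": [0,0,-50],"twist": 0,"gripper": 93},{"translation": [0,20,-90],"twist": 0,"gripper": 93},{"translation": [0,50,-117],"twist": 0,"gripper": 93},{"translation": [0,50,-117],"twist": 0,"gripper": 93},{"translation": [0,50,-117],"twist": 0,"gripper": 93},{"translation": [0,50,-117],"twist": 0,"gripper": 93},{"translation": [0,50,-117],"twist": 0,"gripper": 93}]'

```text
clock: 12.48
tcp_pos: [0.5529, -0.107, 0.1572]
eef_rot: [-0.002, 0.0, 1.0, 0.0]
ft_force: [0.9, -0.4, -0.1]
width: 0.0928
gripper_force: 0.0
```

```bash
cat >> h.py <<'E'
def measure():
    ref=cv2.resize(cv2.imread("pics/g2.png"),None,fx=.5,fy=.5,interpolation=cv2.INTER_AREA)[...,::-1].copy(); r=gap()
    def off(r0,r1,c0,c1):
        m=cv2.matchTemplate(r,ref[r0:r1,c0:c1],cv2.TM_CCOEFF_NORMED); _,s,_,(x,y)=cv2.minMaxLoc(m); return (y-r0)*.2,(x-c0)*.2,round(s,3)
    a=off(70,150,40,74); b=off(145,235,105,195); print("carriage moved",a,"rider",b,"remaining",15.3-a[0]+b[0])
    for c in(66,69,72): # arrow profile over the dark gap
        g=cv2.cvtColor(r,cv2.COLOR_RGB2GRAY)[:,c]; w=np.where(g>90)[0]; print(c,[(int(x[0]),int(x[-1])) for x in np.split(w,np.where(np.diff(w)>1)[0]+1) if len(x)])
    return r
E
python3 - <<'E'
from h import *
measure()
E
```

```text
tcp [ 0.5528 -0.1071  0.157 ] F [ 0.59 -0.29 -0.44] gf 0.0 t 12.5333
carriage moved (10.8, 0.0, 0.998) rider (0.2, 0.2, 0.99) remaining 4.7
66 [(76, 99), (109, 121), (129, 195)]
69 [(136, 191)]
72 [(139, 189)]
```

4.7 mm remain. The last strokes gave about 5.4 mm for 26 mm, so the next is 22.5 mm.

>>> step_arm --plan '[{"translation": [12,-30,0],"twist": 0,"gripper": 93},{"translation": [26,-50,20],"twist": 0,"gripper": 93},{"translation": [26,-50,55],"twist": 0,"gripper": 93},{"translation": [26,-50,90],"twist": 0,"gripper": 93},{"translation": [26,-50,110],"twist": 0,"gripper": 93},{"translation": [26,-50,110],"twist": 0,"gripper": 93},{"translation": [26,-50,115],"twist": 0,"gripper": 93},{"translation": [26,-50,117],"twist": 0,"gripper": 93}]'

```text
clock: 13.2
tcp_pos: [0.5283, -0.1572, 0.0427]
eef_rot: [0.0, 0.0, 1.0, 0.0]
ft_force: [-1.2, 0.3, 3.2]
width: 0.0928
gripper_force: 1.7
```

>>> step_arm --plan '[{"translation": [-3,0,0],"twist": 0,"gripper": 93},{"translation": [-7,0,0],"twist": 0,"gripper": 93},{"translation": [-11,0,0],"twist": 0,"gripper": 93},{"translation": [-15,0,0],"twist": 0,"gripper": 93},{"translation": [-19,0,0],"twist": 0,"gripper": 93},{"translation": [-22,0,0],"twist": 0,"gripper": 93},{"translation": [-22.5,0,0],"twist": 0,"gripper": 93},{"translation": [-22.5,0,0],"twist": 0,"gripper": 93}]'

```text
clock: 13.87
tcp_pos: [0.5517, -0.1569, 0.0432]
eef_rot: [0.001, -0.0, 1.0, -0.0]
ft_force: [0.7, 0.1, 4.6]
width: 0.093
gripper_force: 2.6
```

>>> step_arm --plan '[{"translation": [0,0,-20],"twist": 0,"gripper": 93},{"translation": [0,0,-50],"twist": 0,"gripper": 93},{"translation": [0,20,-90],"twist": 0,"gripper": 93},{"translation": [0,50,-117],"twist": 0,"gripper": 93},{"translation": [0,50,-117],"twist": 0,"gripper": 93},{"translation": [0,50,-117],"twist": 0,"gripper": 93},{"translation": [0,50,-117],"twist": 0,"gripper": 93},{"translation": [0,50,-117],"twist": 0,"gripper": 93}]'

```text
clock: 14.53
tcp_pos: [0.5494, -0.107, 0.1573]
eef_rot: [-0.002, 0.0, 1.0, 0.0]
ft_force: [-0.1, 0.0, -0.8]
width: 0.0931
gripper_force: 0.0
```

Run:
```python
from h import *
r=measure(); cv2.imwrite("pics/g3.png",cv2.resize(r,None,fx=2,fy=2)[...,::-1])
```

```text
tcp [ 0.5493 -0.1071  0.1571] F [-0.2   0.13 -0.09] gf 0.0 t 14.5833
carriage moved (12.4, 0.0, 0.997) rider (0.2, 0.2, 0.993) remaining 3.1000000000000005
66 [(86, 105), (117, 135), (141, 202)]
69 [(145, 199)]
72 [(147, 197)]
```

View pics/g3.png

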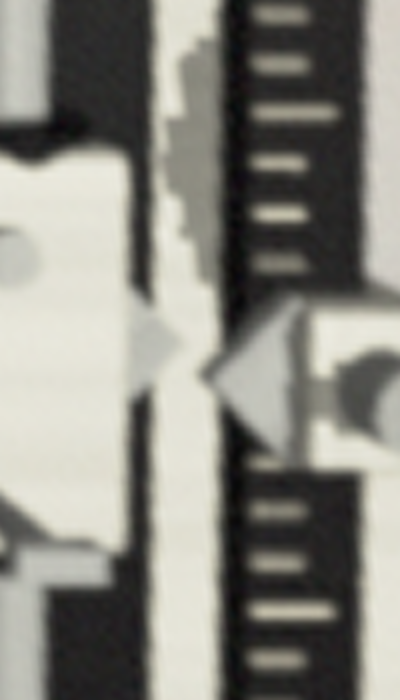

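The rectified crop shows the index tip at (185,343) and the gauge tip at (200,375), so 3.2 mm remain. The last stroke slipped for most of its length. I'll press slightly deeper, with a shorter stroke centred on the crown.

>>> step_arm --plan '[{"translation": [9,-30,0],"twist": 0,"gripper": 93},{"translation": [18,-50,20],"twist": 0,"gripper": 93},{"translation": [18,-50,55],"twist": 0,"gripper": 93},{"translation": [18,-50,90],"twist": 0,"gripper": 93},{"translation": [18,-50,110],"twist": 0,"gripper": 93},{"translation": [18,-50,110],"twist": 0,"gripper": 93},{"translation": [18,-50,115],"twist": 0,"gripper": 93},{"translation": [18,-50,117.5],"twist": 0,"gripper": 93}]'

```text
clock: 15.25
tcp_pos: [0.5333, -0.1571, 0.0426]
eef_rot: [0.001, 0.0, 1.0, 0.0]
ft_force: [-2.7, 3.2, 21.0]
width: 0.0931
gripper_force: 10.3
```

>>> step_arm --plan '[{"translation": [-2,0,0],"twist": 0,"gripper": 93},{"translation": [-5,0,0],"twist": 0,"gripper": 93},{"translation": [-8,0,0],"twist": 0,"gripper": 93},{"translation": [-11,0,0],"twist": 0,"gripper": 93},{"translation": [-14,0,0],"twist": 0,"gripper": 93},{"translation": [-15.5,0,0],"twist": 0,"gripper": 93},{"translation": [-15.5,0,0],"twist": 0,"gripper": 93}]'

```text
clock: 15.83
tcp_pos: [0.5495, -0.1573, 0.0431]
eef_rot: [0.001, 0.0, 1.0, -0.0]
ft_force: [0.9, 1.1, 5.8]
width: 0.0927
gripper_force: 3.0
```

>>> step_arm --plan '[{"translation": [0,0,-20],"twist": 0,"gripper": 93},{"translation": [0,0,-50],"twist": 0,"gripper": 93},{"translation": [0,20,-90],"twist": 0,"gripper": 93},{"translation": [0,50,-117],"twist": 0,"gripper": 93},{"translation": [0,50,-117],"twist": 0,"gripper": 93},{"translation": [0,50,-117],"twist": 0,"gripper": 93},{"translation": [0,50,-117],"twist": 0,"gripper": 93},{"translation": [0,50,-117],"twist": 0,"gripper": 93}]'

```text
clock: 16.5
tcp_pos: [0.547, -0.1073, 0.1569]
eef_rot: [-0.001, 0.0, 1.0, 0.0]
ft_force: [0.3, -0.4, -0.3]
width: 0.0932
gripper_force: 0.0
```

Run:
```python
from h import *
measure()
```

```text
tcp [ 0.5469 -0.1073  0.1567] F [-0.08 -0.27 -0.  ] gf 0.0 t 16.55
carriage moved (16.0, 0.0, 0.997) rider (0.2, 0.2, 0.995) remaining -0.4999999999999993
66 [(103, 114), (121, 137), (156, 221)]
69 [(163, 217)]
72 [(164, 216)]
```

The carriage is now about 0.5 mm past the mark, within tolerance. I'll check it once from almost straight above, with the hand moved clear, to rule out parallax.

>>> step_arm --plan '[{"translation": [-30,0,-10],"twist": 0,"gripper": 93},{"translation": [-60,0,-10],"twist": 0,"gripper": 93},{"translation": [-90,0,-10],"twist": 0,"gripper": 93},{"translation": [-90,0,-10],"twist": 0,"gripper": 93},{"translation": [-90,0,-10],"twist": 0,"gripper": 93},{"translation": [-90,0,-10],"twist": 0,"gripper": 93}]'

```text
clock: 17.05
tcp_pos: [0.637, -0.1072, 0.167]
eef_rot: [-0.002, 0.0, 1.0, 0.0]
ft_force: [-0.6, -0.3, -0.4]
width: 0.0931
gripper_force: 0.0
```

Run:
```python
from h import *
def runs(g,f): w=np.where(f(g))[0]; return [(int(x[0]),int(x[-1])) for x in np.split(w,np.where(np.diff(w)>1)[0]+1) if len(x)]
def rep(r):
    g=cv2.cvtColor(r,cv2.COLOR_RGB2GRAY)
    print("idx",{c:runs(g[:,c],lambda x:x>90) for c in(68,70,72,74)})
    print("mark",{c:runs(g[:,c],lambda x:x<170) for c in range(98,109,2)})
    print("railtri",{c:runs(g[:,c],lambda x:x>75) for c in(112,116,120)})
old=cv2.imread("pics/g3.png")[::2,::2,::-1].copy(); rep(old)
r=measure(); rep(r)
```

```text
idx {68: [(144, 200)], 70: [(146, 198)], 72: [(147, 197)], 74: [(147, 199), (212, 262), (270, 349)]}
mark {98: [(25, 124)], 100: [(20, 138), (185, 189)], 102: [(20, 140), (182, 191)], 104: [(19, 141), (180, 193)], 106: [(18, 143), (178, 194)], 108: [(4, 158), (175, 213), (230, 241), (252, 272), (277, 298), (305, 349)]}
railtri {112: [(0, 2), (163, 205), (228, 228)], 116: [(172, 206)], 120: [(168, 211)]}
tcp [ 0.637  -0.1072  0.1679] F [-0.29 -0.09  0.26] gf 0.0 t 17.1
carriage moved (16.2, 0.0, 0.995) rider (-1.0, 0.0, 0.906) remaining -1.8999999999999986
66 [(104, 124), (138, 140), (159, 223)]
69 [(164, 218)]
72 [(167, 215)]
idx {68: [(163, 219)], 70: [(164, 217)], 72: [(167, 215)], 74: [(168, 213)]}
mark {98: [(116, 208)], 100: [(115, 208)], 102: [(110, 218)], 104: [(109, 229)], 106: [(108, 231)], 108: [(107, 239), (255, 266), (278, 293), (304, 318), (327, 347)]}
railtri {112: [(0, 109), (174, 203), (233, 240), (242, 261), (270, 286), (297, 310), (323, 330)], 116: [(173, 204)], 120: [(169, 207)]}
```

From above, the index is at row 191 and the gauge arrow at about row 188.4. The offset is about 0.5 mm and agrees in both views. The hand is clear.

```bash
python3 -c "
from h import *
print(finish_job())"
```

```text
the job is handed in; nothing more can be done
None
```

I rolled the wheel with one fingertip of the open hand until the carriage arrow stood about 0.5 mm past the gauge arrow (limit 1.5 mm), took the hand clear and handed the job in at about 17 s; no verdict came back.

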